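# Open the vent and the push-and-turn safety cap of a cleaner canister

## Robot

A 7-joint arm with a two-finger parallel gripper is mounted at the origin on a cart in front of the work surface, level with it; the furniture and walls round the work are solid. World frame = base frame: x ahead of the robot, y to its left, z up, the work surface at z = 0. Lengths are in m, angles in rad, forces in N, time in s.
With the tool pointing down it reaches from about 0.4 to 0.85 m from the base axis. Payload 10.4 kg.
Tool frame: the origin (TCP) lies midway between the tips of the shut fingers; the grasp point (between the pads) lies 19 mm behind it; z points along the fingers, y is the line along which they close (so a half turn about z gives the same grasp; the last joint's range is limited). The gripper opens to 85 mm and grips with 20 to 120 N. Pads are 22 mm wide; open, the fingers measure 114 mm over their backs; the gripper's body (76 mm by 85 mm) begins 54 mm behind the grasp point. The pads swing forward as they close: fully open they stand 13 mm farther back than shut.
Start: joints at [-1.258, 0.332, -0.065, 1.46, 0.022, 1.35, -0.088], TCP at [0.206, 0.59, 0.231] pointing down, gripper open.
Joint ranges: [-2.6, 2.6], [-0.5, 2.12], [-1.47, 1.34], [0.16, 2.42], [-1.27, 4.41], [0.06, 2.06], [-2.6, 2.6]. Speed limits (rad/s): [2.22, 2.22, 2.79, 2.79, 3.14, 3.14, 3.14].

## Interface

Orientations are given as a unit quaternion [x, y, z, w].
In Python, from workcell import monitor, eyes, manip gives the robot as it stands.
- The arm moves only by the tool send_rows, never from a script. Its arguments are lists of equal length, an entry for each row: "offset": the shift along the tool's x, y, z in mm, a list of three; "roll": the turn about the tool's z in rad. In form: {"offset": [[tx, ty, tz], ...], "roll": [roll, ...]}. A call has exactly 5 rows; each row is the pose to reach, as a shift and turn from the pose commanded when the call began, along the tool's axes at that moment; what a row does not reach only later rows make up. A row lasts 1/12 s, in which the tool goes at most 41.7 mm and 7.16 degrees, less where a joint would pass 70% of its speed; a pose out of reach is approached as far as the arm can. A call with a gripper value outside its range is refused whole. "jaw" is the opening, from 0 (shut) to 1 (fully open), set as the call begins (left out, the last holds). The fingers move at their own pace and stop on an object; "newtons" is the grip in N (left out, the last holds). Time passes only in rows, so rows that repeat a pose let the fingers close, or fill a call up. It gives the time, the measured TCP pose, the force and the opening at its end, in the units of the state.
- monitor.get_obs(): the state, without advancing time (a new reading comes with each control period).
- eyes.camera(name): name is "side" or "top"; returns (picture, depth): 384x512x3 uint8, blue, green, red; 384x512 float32, m along the optical axis (not along the pixel's ray), 0 where there is no reading.
- eyes.camera_params(name): a dict with "fovy" (degrees; the focal length in pixels is half the picture's height over the tangent of half this angle, whatever the lens; pixels are square), "cx", "cy" (the principal point, pixels), "R" (3x3) and "t" (3): a world point X has camera coordinates R X + t. Camera axes: x right, y down, z forward; pixel columns grow to the right and rows downward; lengths in m; the calibration is good to about 2 mm. A picture is of the moment at which its call begins. camera_params takes no time and is no camera call.
- manip.hand_in(): hands the job in, once; it reports no verdict.
The state is a dict: "clock": time; "joint_pos": joint angles; "joint_velocities": joint speeds; "tau": joint torques, N m; "position": TCP position; "ee_rot": TCP orientation; "ft_force": force on the tool from outside, world axes, zero at the start; "torque": the same for the moment, N m; "grip_width": opening from 0.0 (shut) to 1.0 (fully open).
Only numpy, scipy, OpenCV 4.12 (cv2) and the standard library are available. Lean on these libraries where they do the work, as an engineer would, in place of code of your own. Each camera call takes 0.05 s, during which the arm holds its last target. There are 200 camera calls.

## Task

Get the white cleaner canister ready for pouring. First unscrew the small vent cap as far as it goes, about a quarter turn counterclockwise (it stays on the canister). Then push the large safety cap down, keep it pressed while you turn it counterclockwise until it is free, lift it off upright, and finish still holding it in the gripper, about 8 cm straight above its opening; leave the cup, the jar and the glass behind the canister alone.

Things in the scene. Friction and masses are not known exactly. Their poses are not given: they have to be found in the camera images.
- canister: low white canister, 110 x 220 mm, flat shoulder 92 mm above the worktop, in a flat grey drip tray (130 x 240 x 6 mm); fixed, cannot move. Origin: on the worktop under its centre; x points away from the labelled front, y along its length to the end with the carrying loop, z up. Large safety cap at x = 0, y = -55 mm, small vent cap at x = 0, y = +60 mm
- main_neck (a point): point on the axis of the large opening, fixed to the canister, 108 mm above the worktop: the locked safety cap has its origin exactly here. Axes as the canister's. Below the cap is a collar of nearly its diameter (46 mm), 9 mm high, on the shoulder, so fingertips beside the cap may reach down to 95 mm above the worktop
- safety_cap: large round grey ribbed cap, loose, 47 mm diameter, 33 mm high, 40 g, hollow below (wall 3 mm). Origin: centre of its lower rim (locked: 108 mm above the worktop, flat top at 141 mm); z up; x along the canister's x when locked. Bayonet cap: as found a spring (4 N, rising 1.5 N per mm of press) pushes it up into locking notches, where it can be neither turned nor lifted
- vent_cap (a joint): turn of the small captive vent cap: 0 = closed, grows counterclockwise seen from above to the open stop at 1.57 rad; starts between 0 and 0.3; friction 0.05 N m; stays where it is left
- vent_top (a point): centre of the flat top of the small vent cap, 138 mm above the worktop. The vent cap is round, grey and ribbed, 30 mm diameter, 33 mm high (from 105 to 138 mm above the worktop); it turns about the vertical through this point and does not rise. Below it is a collar 36 mm in diameter
- espresso_cup: small cup, 60 mm across, 50 mm high, handle along its y, standing behind the canister; origin: centre of its underside. Leave alone
- jam_jar: closed jam jar, 65 mm across, 85 mm high, standing behind the canister; origin: centre of its underside. Leave alone
- tumbler: clear drinking glass, 81 mm across, 91 mm high, standing behind the canister; origin: centre of its underside. Leave alone
- cap_top (a point): centre of the safety cap's flat top. To free the cap press it straight down 4.5 to 6 mm (about 11 N; it bottoms at 7 mm) and, keeping it down, turn it 60 degrees counterclockwise seen from above (free from 52 to 68 degrees; a stop ends the turn at about 71); then it lifts straight off
Things that resemble listed ones, but are neither listed nor needed, are in the scene too. There is more than one size of the safety_cap; the one meant has the size given above.

How it is judged:
By the outcome, as a careful person would: the job done as asked, in the order asked, and still so for the second after the job is handed in, while the arm keeps its last pose, push and grip.
It also fails if it takes over 40 s, if anything falls off the work surface, if the arm or the gripper's body presses on something with over 40 N, if the wrist force passes 120 N, or if a joint passes its speed limit or range.

## Working session

There is one attempt and no reset: what is moved stays moved. The work goes in short steps, Python scripts to look and compute and a tool call to move; the robot and the scene stay as the last step left them, time stands still between calls to the robot, and variables do not carry over. Pictures are saved under pics/ and viewed, on a budget of 10 in all, crops included, one or two more only if the job needs it, and the job is handed in when it is done.

Besides the shell and the picture viewer there is one more tool, called after "Request:" as name(argument=value, ...), one argument or row to a line, values as JSON. send_rows: Moves the arm, as the interface text tells. Its arguments: {"type":"object","properties":{"offset":{"type":"array"},"roll":{"type":"array"},"jaw":{"type":"number"},"newtons":{"type":"number"}},"required":["offset","roll"]}

```bash
ls; mkdir -p pics; python3 - <<'E'
from workcell import monitor, eyes, manip
import cv2, numpy as np
print(monitor.get_obs())
for n in ("side","top"):
    p,d=eyes.camera(n); cv2.imwrite(f"pics/{n}0.png",p); np.save(f"pics/{n}0.npy",d)
    print(n,eyes.camera_params(n))
E
```

```text
pics
{'clock': 0.0, 'joint_pos': array([-1.25756409,  0.33286323, -0.06467499,  1.46094533,  0.02160456,
        1.34989584, -0.08846501]), 'joint_velocities': array([ 4.91670692e-05,  1.40464068e-03, -9.51012905e-06,  2.71524128e-04,
       -2.44366284e-04,  6.05078744e-04, -8.61840353e-04]), 'tau': array([ 7.39481729e-04, -6.25468683e+01,  4.97004215e-02, -3.91589391e+01,
        1.62831426e-02,  1.02621212e-02, -1.71184905e-05]), 'position': array([0.20586889, 0.58972349, 0.23051935]), 'ee_rot': array([ 1.67111623e-01,  9.85937728e-01, -7.03688297e-04, -7.94100241e-05]), 'ft_force': array([ 0.02140517, -1.281496  ,  0.30766314]), 'torque': array([ 0.01082401, -0.00079971, -0.02417278]), 'grip_width': 0.9971828759550933}
side {'fovy': 50.24175345588505, 'cx': 262.7310344727029, 'cy': 191.89126206784303, 'R': array([[-0.99720631, -0.07182689, -0.02050555],
       [-0.01728188,  0.48892077, -0.87215699],
       [ 0.07266991, -0.86936608, -0.48879618]]), 't': array([0.48077196, 0.11133399, 0.86591307])}
top {'fovy': 55.389498669771854, 'cx': 260.3328726617866, 'cy': 192.28809871456605, 'R': array([[ 0.01846339, -0.99954572, -0.02382129],
       [-0.98929424, -0.01481406, -0.14518077],
       [ 0.14476193,  0.0262468 , -0.98911834]]), 't': array([0.01893426, 0.50133579, 0.88770964])}
```

View pics/top0.png

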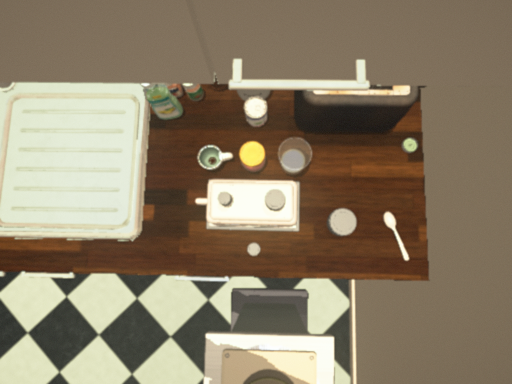

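View pics/side0.png

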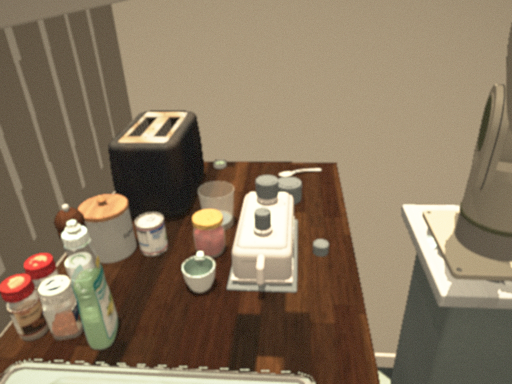

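The top view shows the canister at about (253,203), with its vent cap at about (225,199) and its large cap at about (275,199). Two similar grey discs lie loose on the worktop at (343,222) and (253,249). In the side view the vent cap is at (262,218) and the large cap at (267,187), with the loose discs at (290,190) and (321,247). The large cap mounted on the canister fits the description; I'll measure it and enlarge a crop to confirm.

```bash
cat > h.py <<'E'
import numpy as np, cv2
from workcell import monitor, eyes
def par(n):
    c=eyes.camera_params(n); return np.array(c["R"]),np.array(c["t"]),192/np.tan(np.radians(c["fovy"]/2)),c["cx"],c["cy"]
def plane(n,u,v,z):
    R,t,f,cx,cy=par(n); d=R.T@np.array([(u-cx)/f,(v-cy)/f,1]); o=-R.T@t
    return o+d*(z-o[2])/d[2]
def proj(n,X):
    R,t,f,cx,cy=par(n); c=R@np.asarray(X)+t; return np.array([cx+f*c[0]/c[2],cy+f*c[1]/c[2]])
def cloud(n,d):
    R,t,f,cx,cy=par(n); v,u=np.mgrid[:384,:512]
    return (np.dstack([(u-cx)/f*d,(v-cy)/f*d,d])-t)@R
E
python3 - <<'E'
from h import *
p=cv2.imread("pics/top0.png"); d=np.load("pics/top0.npy"); X=cloud("top",d)
for nm,(u,v) in dict(vent=(225,199),main=(275,199),loose=(343,222),small=(253,249),shoulder=(250,200)).items():
    print(nm,X[v-1:v+2,u-1:u+2].reshape(-1,3).mean(0).round(4), p[v,u])
for nm,(u,v),lo,hi in (("vent",(225,199),.128,.15),("main",(275,199),.131,.155),("shoulder",(250,200),.08,.1),("loose",(343,222),.02,.05)):
    m=((X[...,2]>lo)&(X[...,2]<hi)&(d>0)).astype(np.uint8)
    k,l,s,c=cv2.connectedComponentsWithStats(m); i=l[v,u]
    if not i: print(nm,"none"); continue
    cn=cv2.findContours((l==i).astype(np.uint8),0,1)[0][0]
    z=np.median(X[...,2][l==i]); q=np.array([plane("top",*a[0],z)[:2] for a in cn]).astype(np.float32)
    print(nm,"n",s[i][4],"z",z.round(4),"rect",cv2.minAreaRect(q),"circ",cv2.minEnclosingCircle(q),"cen",plane("top",*c[i],z).round(4),c[i].round(1))
a=cv2.resize(p[165:265,190:370],None,fx=4.4,fy=4.4,interpolation=cv2.INTER_CUBIC); cv2.imwrite("pics/crop1.png",a)
E
```

```text
vent [0.4696 0.1036 0.1391] [182 210 220]
main [ 0.4709 -0.0084  0.1419] [184 212 221]
loose [ 0.4287 -0.1772  0.0481] [176 202 212]
small [0.3589 0.0434 0.0235] [183 210 220]
shoulder [0.4741 0.05   0.0914] [245 254 253]
vent n 149 z 0.1385 rect ((0.4719584882259369, 0.10603180527687073), (0.03049279749393463, 0.028269097208976746), 65.13023376464844) circ ((0.47190701961517334, 0.10605564713478088), 0.01621634140610695) cen [0.472  0.1061 0.1385] [224. 198.]
main n 349 z 0.1418 rect ((0.47105392813682556, -0.008446386083960533), (0.04495196416974068, 0.04459400475025177), 0.9212466478347778) circ ((0.4706621766090393, -0.007911354303359985), 0.023756995797157288) cen [ 0.4709 -0.008   0.1418] [274.8 199. ]
shoulder n 3038 z 0.0916 rect ((0.47037383913993835, 0.04607079178094864), (0.2105342149734497, 0.10244668275117874), 89.60105895996094) circ ((0.471196711063385, 0.04618661478161812), 0.11247270554304123) cen [0.4693 0.0483 0.0916] [250.7 202. ]
loose n 560 z 0.0472 rect ((0.42885473370552063, -0.17491400241851807), (0.064803346991539, 0.06688053905963898), 45.036163330078125) circ ((0.42880526185035706, -0.17439024150371552), 0.03502544388175011) cen [ 0.4288 -0.1744  0.0472] [341.8 221.9]
```

View pics/crop1.png

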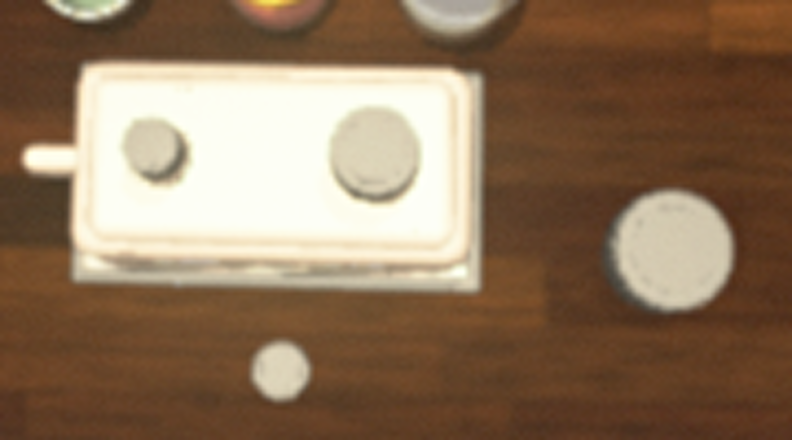

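The caps measure as expected: tops at z = 0.142 (45–47 mm across) and 0.1385 (30 mm across), 114 mm apart against a nominal 115. The loose disc at (343,222) is about 66 mm across and the one at (253,249) is too small, so the mounted cap is the right one. Next I'll cross-check with the side camera and check how high things are along the path.

```bash
python3 - <<'E'
from h import *
d=np.load("pics/side0.npy"); X=cloud("side",d)
for nm,c,lo,hi in (("vent",(.472,.106),.133,.145),("main",(.471,-.008),.136,.148)):
    m=(np.hypot(X[...,0]-c[0],X[...,1]-c[1])<.04)&(X[...,2]>lo)&(X[...,2]<hi)&(d>0)
    P=X[m]; cn=cv2.findContours(m.astype(np.uint8),0,1)[0]; cn=max(cn,key=len)
    z=np.median(P[:,2]); q=np.array([plane("side",*a[0],.138 if nm=="vent" else .141)[:2] for a in cn]).astype(np.float32)
    print(nm,len(P),z.round(4),P.mean(0).round(4),cv2.minAreaRect(q),cv2.minEnclosingCircle(q))
for n in("side","top"):
    d=np.load(f"pics/{n}0.npy");X=cloud(n,d)
    for y0,y1 in((.2,.35),(.35,.5),(.5,.7)):
        m=(d>0)&(X[...,0]>.15)&(X[...,0]<.6)&(X[...,1]>y0)&(X[...,1]<y1)
        print(n,y0,m.sum(),np.percentile(X[m][:,2],[50,99,100]).round(3) if m.any() else "")
E
```

```text
vent 164 0.14 [0.4728 0.1119 0.1391] ((0.47258999943733215, 0.11030931770801544), (0.028930164873600006, 0.03743512183427811), 5.185840129852295) ((0.473361611366272, 0.11058726906776428), 0.020100800320506096)
main 259 0.1436 [ 0.4718 -0.0011  0.1427] ((0.4728206396102905, -0.003610026091337204), (0.045014381408691406, 0.05674830451607704), 1.976940393447876) ((0.47251543402671814, -0.004452419932931662), 0.03001687489449978)
side 0.2 14081 [0.002 0.01  0.504]
side 0.35 2926 [0.503 0.514 0.515]
side 0.5 277 [0.508 0.516 0.516]
top 0.2 14095 [0.009 0.662 0.668]
top 0.35 6804 [-0.     0.013  0.518]
top 0.5 9392 [-0.002  0.01   0.014]
```

Allowing for the visible near walls of the caps, the side view agrees to within 1 mm: vent (0.472, 0.106), main (0.4715, -0.008). I'm moving towards the vent cap now.

Request:
send_rows(
  offset=[
    [-28,-25,-6],
    [-57,-51,-12],
    [-85,-76,-18],
    [-113,-102,-20],
    [-141,-127,-20],
  ],
  roll=[0,0,0,0,0],
  jaw=0.75,
  newtons=30,
)

```text
clock: 0.52
position: [0.2979, 0.422, 0.2516]
ee_rot: [0.167, 0.986, 0.0, 0.0]
ft_force: [0.5, 0.4, 0.5]
grip_width: 0.745
```

```bash
python3 - <<'E'
from h import *
o=monitor.get_obs(); print(o["clock"],o["joint_pos"].round(3),o["position"].round(4),o["ee_rot"].round(4),o["ft_force"].round(2))
for n in("side","top"):
    d=np.load(f"pics/{n}0.npy");X=cloud(n,d)
    m=(d>0)&(X[...,0]>.1)&(X[...,0]<.6)&(X[...,1]>-.3)&(X[...,1]<.7)&(X[...,2]>.3)
    v,u=np.nonzero(m); print(n,len(u),u.min(),u.max(),v.min(),v.max(),np.percentile(d[m],[1,50,99]))
E
```

```text
0.5167 [-1.066  0.082  0.023  1.717 -0.002  1.343  0.192] [0.2979 0.422  0.2516] [1.671e-01 9.859e-01 3.000e-04 0.000e+00] [0.52 0.42 0.54]
side 1833 0 124 0 28 [0.21698331 0.2477508  0.35327083]
top 43880 0 511 0 90 [0.31104973 0.3781946  0.47432083]
```

```bash
python3 - <<'E'
from h import *
for n in("side","top"):
    d=np.load(f"pics/{n}0.npy");X=cloud(n,d)
    for (u,v) in [(5,2),(60,5),(120,5),(5,25),(100,60),(250,5),(250,40),(250,70),(250,85),(250,95),(480,5),(480,60),(480,80),(30,250),(100,200),(480,200)]: print(n,(u,v),d[v,u].round(3),X[v,u].round(3))
E
```

```text
side (5, 2) 0.221 [0.575 0.5   0.514]
side (60, 5) 0.272 [0.575 0.445 0.508]
side (120, 5) 1.063 [ 0.874 -0.402  0.441]
side (5, 25) 0.22 [0.574 0.507 0.504]
side (100, 60) 1.007 [ 0.896 -0.273  0.329]
side (250, 5) 1.041 [ 0.535 -0.402  0.436]
side (250, 40) 1.081 [ 0.537 -0.4    0.352]
side (250, 70) 1.117 [ 0.54  -0.399  0.275]
side (250, 85) 1.142 [ 0.542 -0.403  0.233]
side (250, 95) 1.155 [ 0.543 -0.402  0.205]
side (480, 5) 1.004 [-0.032 -0.402  0.428]
side (480, 60) 1.065 [-0.062 -0.401  0.297]
side (480, 80) 1.09 [-0.074 -0.402  0.245]
side (30, 250) 0.75 [0.896 0.164 0.08 ]
side (100, 200) 0.809 [0.797 0.061 0.127]
side (480, 200) 0.778 [0.063 0.035 0.128]
top (5, 2) 0.322 [0.575 0.239 0.662]
top (60, 5) 0.325 [0.575 0.192 0.658]
top (120, 5) 0.323 [0.575 0.138 0.659]
top (5, 25) 0.357 [0.576 0.264 0.628]
top (100, 60) 0.421 [0.575 0.201 0.561]
top (250, 5) 0.32 [0.575 0.023 0.659]
top (250, 40) 0.373 [0.574 0.026 0.605]
top (250, 70) 0.437 [0.575 0.029 0.541]
top (250, 85) 0.408 [0.544 0.027 0.566]
top (250, 95) 0.944 [0.752 0.058 0.055]
top (480, 5) 0.313 [ 0.574 -0.174  0.66 ]
top (480, 60) 0.403 [ 0.574 -0.226  0.568]
top (480, 80) 0.451 [ 0.574 -0.254  0.519]
top (30, 250) 0.953 [0.345 0.626 0.001]
top (100, 200) 0.972 [ 0.48   0.454 -0.003]
top (480, 200) 0.703 [ 0.462 -0.4    0.244]
```

Beyond the worktop there is an overhead cupboard (front at x = 0.575, from z ≈ 0.50 up), and a wall at y = -0.40. I'll stay low and in front of the cupboard. q7 rises with a CCW turn, so I'm pre-rolling clockwise on the way.

Request:
send_rows(
  offset=[
    [-27,-24,0],
    [-54,-48,0],
    [-80,-72,0],
    [-107,-96,0],
    [-134,-120,0],
  ],
  roll=[0.1,0.2,0.3,0.4,0.5],
)

```text
clock: 0.93
position: [0.3845, 0.2645, 0.2512]
ee_rot: [0.408, 0.913, 0.0, -0.0]
ft_force: [1.3, 0.5, 0.2]
grip_width: 0.753
```

```bash
cat >> h.py <<'E'
from scipy.spatial.transform import Rotation as Ro
def go(*w):
    o=monitor.get_obs(); R=Ro.from_quat(o["ee_rot"]); p=o["position"]
    print("t",round(o["clock"],2),"q",o["joint_pos"].round(3),"p",p.round(4),"xang",np.degrees(np.arctan2(*R.as_matrix()[1::-1,0])).round(1),"tilt",np.degrees(np.arccos(-R.as_matrix()[2,2])).round(2),"F",o["ft_force"].round(2),"T",o["torque"].round(3),"g",round(o["grip_width"],3))
    for x in w: print("offset mm to",x,(R.inv().apply(np.array(x)-p)*1000).round(1))
E
python3 -c "
from h import *
go((.472,.1062,.20))"
```

```text
t 0.93 q [-0.892 -0.038  0.187  1.839  0.007  1.34   0.024] p [0.3845 0.2645 0.2512] xang 131.8 tilt 0.02 F [1.31 0.52 0.19] T [-0.054 -0.042  0.035] g 0.753
offset mm to (0.472, 0.1062, 0.2) [-176.3  -40.4   51.1]
```

Request:
send_rows(
  offset=[
    [-36,-8,10],
    [-71,-16,20],
    [-106,-24,30],
    [-141,-32,40],
    [-176,-40,50],
  ],
  roll=[0.1,0.2,0.3,0.4,0.5],
)

```text
clock: 1.35
position: [0.4729, 0.1071, 0.2008]
ee_rot: [0.621, 0.784, 0.0, -0.0]
ft_force: [0.2, 0.2, 0.5]
grip_width: 0.747
```

Request:
send_rows(
  offset=[
    [0,0,0],
    [0,0,5],
    [0,0,10],
    [0,0,15],
    [0,0,20],
  ],
  roll=[0,0,0,0,0],
)

```text
clock: 1.77
position: [0.4721, 0.11, 0.1807]
ee_rot: [0.618, 0.786, -0.0, -0.0]
ft_force: [0.2, 0.3, -0.8]
grip_width: 0.751
```

```bash
python3 -c "
from h import *
go((.472,.1062,.165),(.472,.1062,.109))
p,d=eyes.camera('top'); s,e=eyes.camera('side')
cv2.imwrite('pics/ts1.png',np.hstack([cv2.resize(p[140:270,170:370],(400,260)),cv2.resize(s[120:300,180:360],(390,260))]) if 0 else np.hstack([cv2.resize(p[140:270,170:370],(400,260)),cv2.resize(s[130:260,180:380],(400,260))]))"
```

```text
t 1.77 q [-0.695  0.049  0.385  1.908 -0.02   1.189 -0.065] p [0.4721 0.11   0.1807] xang 103.6 tilt 0.02 F [ 0.16  0.25 -0.83] T [ 0.024 -0.    -0.014] g 0.751
offset mm to (0.472, 0.1062, 0.165) [-3.7 -1.  15.7]
offset mm to (0.472, 0.1062, 0.109) [-3.7 -0.9 71.7]
```

View pics/ts1.png

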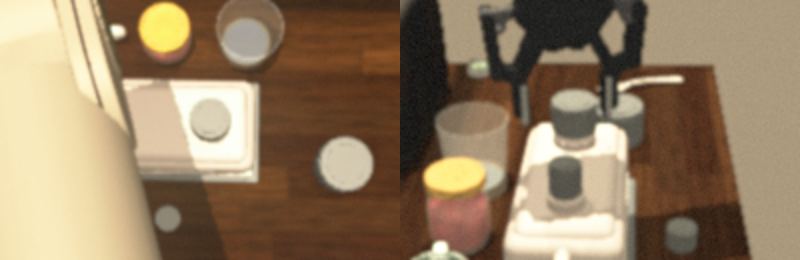

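The side crop shows the open fingers at (520,100) and (610,90), either side of the column of the vent cap at (565,178), with the cup, jar and glass untouched. I'll descend and grip.

Request:
send_rows(
  offset=[
    [-2,0,14],
    [-4,-1,28],
    [-4,-1,42],
    [-4,-1,56],
    [-4,-1,70],
  ],
  roll=[0,0,0,0,0],
)

```text
clock: 2.28
position: [0.4725, 0.1054, 0.1109]
ee_rot: [0.619, 0.785, 0.0, 0.0]
ft_force: [-0.2, -0.6, 0.0]
grip_width: 0.75
```

Request:
send_rows(
  offset=[
    [0,0,0],
    [0,0,0],
    [0,0,0],
    [0,0,0],
    [0,0,0],
  ],
  roll=[0,0,0,0,0],
)

```text
clock: 2.7
position: [0.473, 0.1051, 0.1122]
ee_rot: [0.619, 0.785, 0.001, 0.0]
ft_force: [0.5, 0.9, 0.4]
grip_width: 0.75
```

```bash
python3 -c "
from h import *
go((.472,.1062,.109))"
```

```text
t 2.7 q [-0.678  0.127  0.392  1.987 -0.057  1.036 -0.026] p [0.473  0.1051 0.1122] xang 103.5 tilt 0.09 F [0.51 0.86 0.4 ] T [-0.033 -0.001 -0.03 ] g 0.75
offset mm to (0.472, 0.1062, 0.109) [ 1.3 -0.7  3.2]
```

Request:
send_rows(
  offset=[
    [1,-1,3],
    [1,-1,3],
    [1,-1,3],
    [1,-1,3],
    [1,-1,3],
  ],
  roll=[0,0,0,0,0],
  jaw=0,
  newtons=30,
)

```text
clock: 3.12
position: [0.4738, 0.1063, 0.1093]
ee_rot: [0.619, 0.785, 0.002, 0.002]
ft_force: [10.2, 1.9, -3.9]
grip_width: 0.335
```

Request:
send_rows(
  offset=[
    [0,0,0],
    [0,0,0],
    [0,0,0],
    [0,0,0],
    [0,0,0],
  ],
  roll=[0,0,0,0,0],
)

```text
clock: 3.53
position: [0.4738, 0.1063, 0.1093]
ee_rot: [0.619, 0.785, 0.002, 0.002]
ft_force: [10.7, 3.7, -3.4]
grip_width: 0.341
```

```bash
python3 -c "
from h import *
go((.472,.1062,.109))"
```

```text
t 3.53 q [-0.679  0.13   0.39   1.991 -0.058  1.025 -0.027] p [0.4738 0.1063 0.1093] xang 103.5 tilt 0.34 F [10.7   3.69 -3.37] T [ 0.583 -2.019  0.004] g 0.341
offset mm to (0.472, 0.1062, 0.109) [ 0.3 -1.8  0.3]
```

The grip sits at 29 mm, so it has the vent cap. The side force says the cap lies about 1.5 mm further in +x, so I'll re-centre and turn CCW.

Request:
send_rows(
  offset=[
    [0,2,0],
    [0,2,0],
    [0,2,0],
    [0,2,0],
    [0,2,0],
  ],
  roll=[0,-0.08,-0.18,-0.28,-0.38],
)

```text
clock: 3.95
position: [0.4744, 0.1065, 0.1092]
ee_rot: [0.458, 0.889, 0.001, 0.001]
ft_force: [3.3, 2.1, 4.0]
grip_width: 0.337
```

```bash
python3 -c "
from h import *
go((.4735,.1062,.109))"
```

```text
t 3.95 q [-0.651  0.134  0.361  1.985 -0.055  1.029  0.356] p [0.4744 0.1065 0.1092] xang 125.5 tilt 0.15 F [3.26 2.1  3.99] T [ 0.235 -0.59  -0.079] g 0.337
offset mm to (0.4735, 0.1062, 0.109) [ 0.2 -0.9  0.2]
```

Request:
send_rows(
  offset=[
    [0,0,0],
    [0,0,0],
    [0,0,0],
    [0,0,0],
    [0,0,0],
  ],
  roll=[-0.11,-0.22,-0.33,-0.44,-0.55],
)

```text
clock: 4.37
position: [0.4748, 0.107, 0.1092]
ee_rot: [0.199, 0.98, 0.001, 0.002]
ft_force: [6.1, 3.6, 0.6]
grip_width: 0.341
```

Request:
send_rows(
  offset=[
    [0,0,0],
    [0,0,0],
    [0,0,0],
    [0,0,0],
    [0,0,0],
  ],
  roll=[-0.08,-0.16,-0.24,-0.32,-0.4],
)

```text
clock: 4.78
position: [0.475, 0.1075, 0.1093]
ee_rot: [0.001, 1.0, 0.001, 0.002]
ft_force: [6.5, 5.0, 0.2]
grip_width: 0.339
```

```bash
python3 -c "
from h import *
go((.4735,.1062,.109))"
```

```text
t 4.78 q [-0.585  0.134  0.288  1.982 -0.045  1.028  1.294] p [0.475  0.1075 0.1093] xang 179.9 tilt 0.27 F [6.47 5.02 0.18] T [ 1.035 -1.356 -0.089] g 0.339
offset mm to (0.4735, 0.1062, 0.109) [ 1.5 -1.3  0.3]
```

Request:
send_rows(
  offset=[
    [0,0,0],
    [0,0,0],
    [0,0,0],
    [0,0,0],
    [0,0,0],
  ],
  roll=[-0.04,-0.08,-0.12,-0.16,-0.16],
)

```text
clock: 5.2
position: [0.4744, 0.1077, 0.1093]
ee_rot: [-0.078, 0.997, 0.001, 0.002]
ft_force: [2.3, 5.6, 1.8]
grip_width: 0.336
```

```bash
python3 -c "
from h import *
go((.4735,.1062,.109))"
```

```text
t 5.2 q [-0.574  0.133  0.276  1.981 -0.044  1.029  1.451] p [0.4744 0.1077 0.1093] xang -171.0 tilt 0.23 F [2.31 5.65 1.82] T [ 1.285 -0.608 -0.441] g 0.336
offset mm to (0.4735, 0.1062, 0.109) [ 1.1 -1.3  0.2]
```

Request:
send_rows(
  offset=[
    [0,0,0],
    [0,0,0],
    [0,0,0],
    [0,0,0],
    [0,0,0],
  ],
  roll=[-0.02,-0.04,-0.06,-0.08,-0.08],
)

```text
clock: 5.62
position: [0.4744, 0.1078, 0.1092]
ee_rot: [-0.118, 0.993, 0.001, 0.002]
ft_force: [3.8, 6.6, 2.1]
grip_width: 0.337
```

```bash
python3 -c "
from h import *
go((.4735,.1062,.109))"
```

```text
t 5.62 q [-0.568  0.133  0.271  1.981 -0.044  1.029  1.529] p [0.4744 0.1078 0.1092] xang -166.5 tilt 0.23 F [3.78 6.63 2.1 ] T [ 1.306 -0.607 -0.576] g 0.337
offset mm to (0.4735, 0.1062, 0.109) [ 1.2 -1.3  0.2]
```

The wrist torque climbed to 0.58 N·m against 0.05 N·m of friction after about 1.57 rad of hand turn, so the vent cap is at its open stop. I'll release and rise.

Request:
send_rows(
  offset=[
    [0,0,0],
    [0,0,0],
    [0,0,0],
    [0,0,0],
    [0,0,0],
  ],
  roll=[0,0,0,0,0],
  jaw=0.8,
)

```text
clock: 6.03
position: [0.4731, 0.1058, 0.1082]
ee_rot: [-0.117, 0.993, -0.0, -0.0]
ft_force: [0.4, -0.5, -0.4]
grip_width: 0.8
```

Request:
send_rows(
  offset=[
    [0,0,-12],
    [0,0,-24],
    [0,0,-36],
    [0,0,-48],
    [0,0,-60],
  ],
  roll=[0,0,0,0,0],
)

```text
clock: 6.45
position: [0.4731, 0.1058, 0.1688]
ee_rot: [-0.117, 0.993, -0.0, -0.0]
ft_force: [0.5, 0.3, 0.3]
grip_width: 0.803
```

Request:
send_rows(
  offset=[
    [0,0,0],
    [0,0,0],
    [0,0,0],
    [0,0,0],
    [0,0,0],
  ],
  roll=[0.11,0.22,0.33,0.44,0.55],
)

```text
clock: 6.87
position: [0.4731, 0.1059, 0.1682]
ee_rot: [0.16, 0.987, -0.0, -0.0]
ft_force: [-0.4, 0.3, -0.5]
grip_width: 0.8
```

Request:
send_rows(
  offset=[
    [0,0,0],
    [0,0,0],
    [0,0,0],
    [0,0,0],
    [0,0,0],
  ],
  roll=[0.11,0.22,0.33,0.44,0.55],
)

```text
clock: 7.28
position: [0.4731, 0.1059, 0.1682]
ee_rot: [0.422, 0.907, -0.0, -0.0]
ft_force: [0.2, 0.2, 0.5]
grip_width: 0.801
```

```bash
python3 -c "
from h import *
go((.4735,-.0065,.169))"
```

```text
t 7.28 q [-0.611  0.064  0.31   1.92  -0.021  1.162  0.406] p [0.4731 0.1059 0.1682] xang 130.1 tilt 0.02 F [0.2  0.15 0.48] T [ 0.027  0.004 -0.01 ] g 0.801
offset mm to (0.4735, -0.0065, 0.169) [-86.2 -72.   -0.8]
```

Request:
send_rows(
  offset=[
    [-17,-14,0],
    [-34,-29,0],
    [-52,-43,0],
    [-69,-58,0],
    [-86,-72,0],
  ],
  roll=[0.1,0.2,0.3,0.4,0.5],
)

```text
clock: 7.7
position: [0.4738, -0.0074, 0.1683]
ee_rot: [0.633, 0.774, -0.0, -0.0]
ft_force: [0.1, -0.1, -0.7]
grip_width: 0.802
```

Request:
send_rows(
  offset=[
    [0,0,0],
    [0,0,0],
    [0,0,0],
    [0,0,0],
    [0,0,0],
  ],
  roll=[0,0,0,0,0],
)

```text
clock: 8.12
position: [0.4741, -0.0052, 0.1682]
ee_rot: [0.63, 0.777, 0.0, -0.0]
ft_force: [-0.6, 0.4, 0.5]
grip_width: 0.801
```

```bash
python3 -c "
from h import *
go((.4735,-.0065,.107))
p,d=eyes.camera('side'); cv2.imwrite('pics/s2.png',cv2.resize(p[100:280,180:360],(720,600)[:1]+(720,)) [:600])"
```

```text
t 8.12 q [-0.501  0.035  0.428  1.95  -0.016  1.16   0.14 ] p [ 0.4741 -0.0052  0.1682] xang 101.9 tilt 0.01 F [-0.6   0.38  0.52] T [0.023 0.006 0.017] g 0.801
offset mm to (0.4735, -0.0065, 0.107) [-1.2 -0.9 61.2]
```

View pics/s2.png

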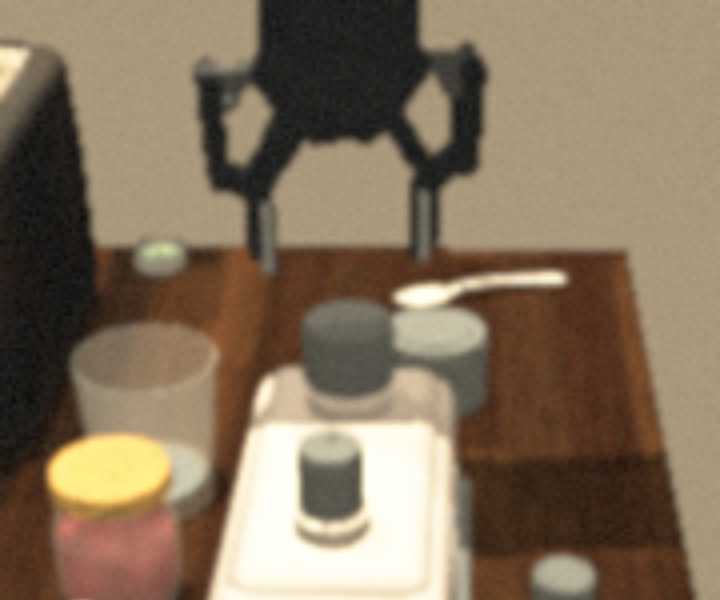

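The side view shows both fingers open at (260,240) and (425,235), above and either side of the large cap at (347,345). The vent cap stands upright at (330,475) and the jar and glass are unmoved. I'll descend.

Request:
send_rows(
  offset=[
    [-1,-2,12],
    [-1,-2,24],
    [-1,-2,36],
    [-1,-2,49],
    [-1,-2,61],
  ],
  roll=[0,0,0,0,0],
)

```text
clock: 8.58
position: [0.4723, -0.007, 0.1066]
ee_rot: [0.631, 0.776, 0.0, -0.0]
ft_force: [0.2, 0.3, -0.3]
grip_width: 0.798
```

Request:
send_rows(
  offset=[
    [0,0,0],
    [0,0,0],
    [0,0,0],
    [0,0,0],
    [0,0,0],
  ],
  roll=[0,0,0,0,0],
)

```text
clock: 9.0
position: [0.4728, -0.0074, 0.108]
ee_rot: [0.631, 0.776, 0.001, 0.0]
ft_force: [-0.3, 0.6, 0.7]
grip_width: 0.801
```

```bash
python3 -c "
from h import *
go((.473,-.0065,.107))"
```

```text
t 9.0 q [-0.489  0.106  0.433  2.02  -0.053  1.024  0.174] p [ 0.4728 -0.0074  0.108 ] xang 101.8 tilt 0.07 F [-0.25  0.61  0.68] T [-0.031  0.035 -0.003] g 0.801
offset mm to (0.473, -0.0065, 0.107) [0.8 0.4 1. ]
```

Closing gently first, so I can re-centre before a firm grip.

Request:
send_rows(
  offset=[
    [1,0,1],
    [1,0,1],
    [1,0,1],
    [1,0,1],
    [1,0,1],
  ],
  roll=[0,0,0,0,0],
  jaw=0,
  newtons=25,
)

```text
clock: 9.42
position: [0.4723, -0.0063, 0.1065]
ee_rot: [0.631, 0.776, 0.0, -0.0]
ft_force: [-1.7, 2.4, 3.2]
grip_width: 0.544
```

```bash
python3 -c "
from h import *
go((.473,-.0065,.107))"
```

```text
t 9.42 q [-0.49   0.108  0.431  2.022 -0.053  1.022  0.172] p [ 0.4723 -0.0063  0.1065] xang 101.8 tilt 0.03 F [-1.65  2.42  3.18] T [0.266 0.232 0.009] g 0.544
offset mm to (0.473, -0.0065, 0.107) [-0.3  0.6 -0.5]
```

It grips at 46 mm, the right cap, and is well centred. Firm grip, then press.

Request:
send_rows(
  offset=[
    [0,0,0],
    [0,0,0],
    [0,0,1],
    [0,0,2.5],
    [0,0,4],
  ],
  roll=[0,0,0,0,0],
  newtons=80,
)

```text
clock: 9.83
position: [0.4724, -0.0064, 0.1026]
ee_rot: [0.631, 0.776, 0.0, 0.0]
ft_force: [-4.0, 2.3, 10.0]
grip_width: 0.524
```

Request:
send_rows(
  offset=[
    [0,0,1],
    [0,0,1.5],
    [0,0,1.5],
    [0,0,1.5],
    [0,0,1.5],
  ],
  roll=[0,0,0,0,0],
)

```text
clock: 10.25
position: [0.4724, -0.0064, 0.1013]
ee_rot: [0.631, 0.776, 0.0, -0.0]
ft_force: [-3.5, 2.0, 12.2]
grip_width: 0.529
```

```bash
python3 -c "
from h import *
go((.473,-.0065,.1012))"
```

```text
t 10.25 q [-0.488  0.116  0.431  2.027 -0.058  1.01   0.176] p [ 0.4724 -0.0064  0.1013] xang 101.8 tilt 0.04 F [-3.51  2.03 12.24] T [ 0.389  0.742 -0.029] g 0.529
offset mm to (0.473, -0.0065, 0.1012) [-0.3  0.6  0.1]
```

It's pressed about 5.3 mm at 12.2 N, which matches the spring and shows no slip. Turning CCW.

Request:
send_rows(
  offset=[
    [0,0,0],
    [0,0,0],
    [0,0,0],
    [0,0,0],
    [0,0,0],
  ],
  roll=[-0.1,-0.2,-0.3,-0.4,-0.5],
)

```text
clock: 10.67
position: [0.4733, -0.0067, 0.1017]
ee_rot: [0.417, 0.909, 0.001, 0.001]
ft_force: [-0.5, 0.4, 11.4]
grip_width: 0.526
```

```bash
python3 -c "
from h import *
go((.473,-.0065,.1012))"
```

```text
t 10.67 q [-0.456  0.115  0.397  2.024 -0.053  1.009  0.676] p [ 0.4733 -0.0067  0.1017] xang 130.7 tilt 0.14 F [-0.55  0.4  11.37] T [ 0.063  0.083 -0.008] g 0.526
offset mm to (0.473, -0.0065, 0.1012) [ 0.4 -0.1  0.5]
```

Request:
send_rows(
  offset=[
    [0,0,0.4],
    [0,0,0.4],
    [0,0,0.4],
    [0,0,0.4],
    [0,0,0.4],
  ],
  roll=[-0.11,-0.22,-0.33,-0.44,-0.55],
)

```text
clock: 11.08
position: [0.4733, -0.0067, 0.1014]
ee_rot: [0.155, 0.988, 0.0, 0.001]
ft_force: [-2.2, 0.7, 11.8]
grip_width: 0.524
```

```bash
python3 -c "
from h import *
go((.473,-.0065,.1012))"
```

```text
t 11.08 q [-0.42   0.115  0.359  2.023 -0.048  1.009  1.222] p [ 0.4733 -0.0067  0.1014] xang 162.2 tilt 0.13 F [-2.15  0.74 11.79] T [ 0.158  0.401 -0.048] g 0.524
offset mm to (0.473, -0.0065, 0.1012) [0.3 0.1 0.2]
```

Turned 60.4° while still pressed at 11.8 N. Lifting slowly.

Request:
send_rows(
  offset=[
    [0,0,-2],
    [0,0,-4],
    [0,0,-7],
    [0,0,-10],
    [0,0,-12],
  ],
  roll=[0,0,0,0,0],
)

```text
clock: 11.5
position: [0.4718, -0.0068, 0.1123]
ee_rot: [0.157, 0.988, -0.0, -0.0]
ft_force: [-1.1, 0.1, -0.4]
grip_width: 0.523
```

```bash
python3 -c "
from h import *
go((.473,-.0065,.1865))"
```

```text
t 11.5 q [-0.423  0.099  0.359  2.014 -0.04   1.036  1.21 ] p [ 0.4718 -0.0068  0.1123] xang 161.9 tilt 0.04 F [-1.06  0.08 -0.37] T [ 0.029 -0.008 -0.016] g 0.523
offset mm to (0.473, -0.0065, 0.1865) [ -1.    0.6 -74.2]
```

The cap is free, with no pull-back force. Raising it to 8 cm above the opening.

Request:
send_rows(
  offset=[
    [0,0,-10],
    [0,0,-20],
    [0,0,-30],
    [0,0,-40],
    [0,0,-50],
  ],
  roll=[0,0,0,0,0],
)

```text
clock: 11.92
position: [0.4723, -0.0066, 0.1637]
ee_rot: [0.157, 0.988, 0.0, 0.0]
ft_force: [0.2, -0.3, -0.3]
grip_width: 0.528
```

Request:
send_rows(
  offset=[
    [0,0,-8],
    [0,0,-15],
    [0,0,-20],
    [0,0,-24],
    [0,0,-24],
  ],
  roll=[0,0,0,0,0],
)

```text
clock: 12.33
position: [0.4725, -0.0065, 0.1871]
ee_rot: [0.157, 0.988, 0.0, 0.0]
ft_force: [0.6, -0.5, -0.9]
grip_width: 0.53
```

```bash
python3 -c "
from h import *
go((.473,-.0065,.1865))
p,d=eyes.camera('side'); cv2.imwrite('pics/s3.png',cv2.resize(p[90:285,150:350],(780,760))[:600]if 0 else cv2.resize(p[90:290,120:380],(780,600)))"
```

```text
t 12.33 q [-0.433  0.013  0.356  1.927 -0.005  1.201  1.18 ] p [ 0.4725 -0.0065  0.1871] xang 161.9 tilt 0.06 F [ 0.57 -0.45 -0.89] T [ 0.018 -0.014  0.003] g 0.53
offset mm to (0.473, -0.0065, 0.1865) [-0.5  0.2  0.6]
```

View pics/s3.png

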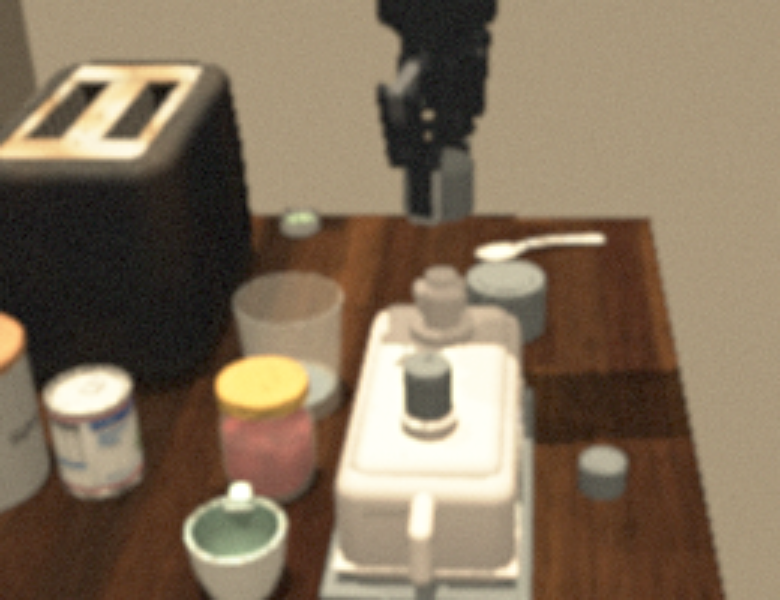

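The picture shows the cap upright between the fingers at (437,185), straight above the bare neck at (440,300). The vent cap (428,385), cup, jar and glass are all in place. Handing in.

```bash
python3 -c "
from workcell import manip, monitor
print(manip.hand_in()); o=monitor.get_obs(); print(o['clock'],o['position'],o['grip_width'])"
```

```text
the job is handed in; nothing more can be done
None
the job is handed in; nothing more can be done
```

The canister is ready for pouring, and I handed the job in at about 12.3 s on the robot's clock, well inside the 40 s limit.

- **Vent cap:** I turned it counterclockwise until the wrist torque rose from about 0.08 to 0.58 N·m. The hand had turned about 1.57 rad by then, so the cap is at its open stop. I judged this from the torque alone, because the cap's angle cannot be read in the images.
- **Safety cap:** I gripped it (measured 46 mm) and pressed it about 5 mm at 11–12 N. Keeping it down, I turned it 60.4° counterclockwise, and it lifted off with no resistance.
- **Final hold:** The cap is in the gripper, which points straight down to within 0.1°, with its rim about 8 cm above the opening. That height comes from the tool position, assuming the cap did not slip in the grip; the forces matched the spring throughout.

The last picture shows the cap upright over the bare neck, with the cup, jar and glass where they stood. The vent cap turned out to be 1–2 mm off my camera estimate, within the stated calibration error, and I re-centred on it. No check failed; the hand-in gave no verdict.

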